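# Sort filled clock weights from empty shells

## Task

Before loading anything, turn the carousel (it has pegs to turn it by) until the green bay faces the brass pointer at the front and leave it there. Then lift each of the three identical-looking brass clock weights to feel whether it is filled (heavy) or empty (light): stand the filled ones in the green bay and the empty ones in the wooden tray. Keep the weights upright, set them down gently, and leave the other things on the bench where they are.

Things in the scene. Friction and masses are not known exactly. Their poses are not given: they have to be found in the camera images.
- weight_a_center (a point): Centre (half-way up, 57 mm above its base) of one of three look-alike closed brass clock weights: upright cylinder 40 mm diameter, 114 mm tall; plain barrel to 104 mm, then a 14 mm thick steel button. z up its axis. It is filled (0.55 to 0.85 kg) or empty (0.15 to 0.25 kg), differently at each start; one or two of the three are filled. Stands on the bench at first.
- weight_b_center (a point): Centre (half-way up, 57 mm above its base) of one of three look-alike closed brass clock weights: upright cylinder 40 mm diameter, 114 mm tall; plain barrel to 104 mm, then a 14 mm thick steel button. z up its axis. It is filled (0.55 to 0.85 kg) or empty (0.15 to 0.25 kg), differently at each start; one or two of the three are filled. Stands on the bench at first.
- weight_c_center (a point): Centre (half-way up, 57 mm above its base) of one of three look-alike closed brass clock weights: upright cylinder 40 mm diameter, 114 mm tall; plain barrel to 104 mm, then a 14 mm thick steel button. z up its axis. It is filled (0.55 to 0.85 kg) or empty (0.15 to 0.25 kg), differently at each start; one or two of the three are filled. Stands on the bench at first.
- stand: Fixed iron foot of the carousel, origin on the bench under the axle; -x points to its front, where a brass pointer bar 24 mm wide lies on the bench out to 168 mm from the axle. A clear hood plate (170 to 178 mm above the bench) covers the back, 60 to 195 mm behind the axle, 300 mm wide, on two posts at its back corners.
- carousel (a joint): Angle (rad) of the 280 mm disc, counter-clockwise from above positive; 0 when the green bay faces the pointer. Turns both ways with light friction (0.12 N m) and stays put. Three 120 degree bays with round pads, green, blue, yellow; floors 30 mm, outer rim 50 mm, dividers 51 mm above the bench. Each bay has room for two weights side by side.
- green_bay (a point): Centre of the green pad on the floor of the green bay, 86 mm from the axle; turns with the disc.
- peg_0 (a point): Top centre of an upright steel peg for turning the disc: 14 mm diameter, reaching from 48 to 93 mm above the bench, standing on a divider 115 mm from the axle; turns with the disc. Divider between green and blue bays (60 degrees counter-clockwise from the green bay).
- peg_1 (a point): Top centre of an upright steel peg for turning the disc: 14 mm diameter, reaching from 48 to 93 mm above the bench, standing on a divider 115 mm from the axle; turns with the disc. Divider between blue and yellow bays (180 degrees from the green bay).
- peg_2 (a point): Top centre of an upright steel peg for turning the disc: 14 mm diameter, reaching from 48 to 93 mm above the bench, standing on a divider 115 mm from the axle; turns with the disc. Divider between yellow and green bays (60 degrees clockwise from the green bay).
- loading_point (a point): Fixed point at bay floor height, behind the pointer, 86 mm in front of the axle: the green pad's centre must lie here.
- axle (a point): Fixed point on the carousel's axle, at bay floor height (30 mm above the bench).
- tray: Fixed open wooden tray, 200 mm (its x) by 110 mm (its y), 35 mm high, walls and floor 6 mm thick; origin at the centre of its underside, on the bench.
- oil_bottle: Bystander: amber oil bottle, 36 mm diameter, 100 mm tall, upright among the weights; origin at the centre of its base.
- barrel: Bystander: brass mainspring barrel, 57 mm diameter, 40 mm tall; origin at the centre of its base.
- die: Bystander: tortoiseshell-brown crystal press die, 44 mm diameter, 48 mm tall; origin at the centre of its base.
- bench_block: Bystander: square steel bench block 66 x 66 x 30 mm; origin at the centre of its underside.
- bob: Bystander: dark red lacquered lens-shaped pendulum bob lying flat, 100 mm diameter, 20 mm thick, with a short steel rod stub to 90 mm from its centre; origin at the centre of its underside.
- winder: Bystander, fixed: cast iron mainspring winder with a side lever, 110 x 90 mm foot, up to 170 mm tall; origin at the centre of its underside.

How it is judged:
On the way:
1. the green bay faces the pointer, at rest, with no weight on the carousel yet (horizontal distance between green_bay and loading_point below 0.02 m and velocity of joint carousel between -0.1 and 0.1 rad/s and horizontal distance between each of weight_a_center, weight_b_center, weight_c_center and axle above 0.15 m), for 0.2 s.
At the end, for the whole second after the job is handed in: The green pad's centre lies within 25 mm of the loading point; every filled weight stands on the floor of the green bay and every empty one on the floor of the wooden tray (told by its weight on the floor, 4 N between them), within 0.12 rad of upright, at rest and released (horizontal distance between green_bay and loading_point below 0.025 m and ((horizontal distance between weight_a_center and green_bay below 0.095 m and height (world z) of weight_a_center below 0.097 m and contact force between weight_a and stand above 4 N) or (x of weight_a_center in the frame of tray between -0.082 and 0.082 m and y of weight_a_center in the frame of tray between -0.037 and 0.037 m and height (world z) of weight_a_center below 0.073 m and contact force between weight_a and tray between 0.5 and 4 N)) and angle between each of weight_a, weight_b, weight_c's own z axis and vertical below 0.12 rad and linear speed of each of weight_a, weight_b, weight_c below 0.02 m/s and contact force between each of weight_a, weight_b, weight_c and the fingers below 0.1 N and ((horizontal distance between weight_b_center and green_bay below 0.095 m and height (world z) of weight_b_center below 0.097 m and contact force between weight_b and stand above 4 N) or (x of weight_b_center in the frame of tray between -0.082 and 0.082 m and y of weight_b_center in the frame of tray between -0.037 and 0.037 m and height (world z) of weight_b_center below 0.073 m and contact force between weight_b and tray between 0.5 and 4 N)) and ((horizontal distance between weight_c_center and green_bay below 0.095 m and height (world z) of weight_c_center below 0.097 m and contact force between weight_c and stand above 4 N) or (x of weight_c_center in the frame of tray between -0.082 and 0.082 m and y of weight_c_center in the frame of tray between -0.037 and 0.037 m and height (world z) of weight_c_center below 0.073 m and contact force between weight_c and tray between 0.5 and 4 N))); the robot touches nothing.
It fails at once if a bystander (bottle, barrel, die, bench block, bob) is shifted by more than 30 mm or toppled (distance of any of oil_bottle, barrel, die, bench_block, bob from where it was at the start of the episode above 0.03 m or angle between any of oil_bottle, barrel, die, bench_block, bob's own z axis and vertical above 0.5 rad).
It fails at once if a weight is tipped over (angle between any of weight_a, weight_b, weight_c's own z axis and vertical above 0.6 rad).
It fails at once if a weight is dropped or banged down in the bay or tray (over 100 N) (contact force between any of weight_a, weight_b, weight_c and stand above 100 N or contact force between any of weight_a, weight_b, weight_c and tray above 100 N).
It also fails if it takes over 72 s, if anything falls off the work surface, if the arm or the gripper's body presses on something with over 40 N, if the wrist force passes 120 N, or if a joint passes its speed limit or range.

## Robot

A 7-joint arm with a two-finger parallel gripper is mounted at the origin on the work surface. World frame = base frame: x ahead of the robot, y to its left, z up, the work surface at z = 0. Lengths are in m, angles in rad, forces in N, time in s.
With the tool pointing down it reaches from about 0.4 to 0.875 m from the base axis. Payload 4.4 kg.
Tool frame: the origin (TCP) lies at the very end of the fingers, on their centre line; the grasp point (between the pads) lies 19 mm behind it; z points along the fingers, y is the line along which they close (so a half turn about z gives the same grasp; the last joint's range is limited). The gripper opens to 85 mm and grips with 20 to 120 N. Pads are 22 mm wide; open, the fingers measure 114 mm over their backs; the gripper's body (76 mm by 85 mm) begins 54 mm behind the grasp point. The pads swing forward as they close: fully open they stand 13 mm farther back than shut.
Start: joints at [-1.247, 0.628, 0.038, 1.517, -0.027, 0.996, -0.02], TCP at [0.247, 0.601, 0.231] pointing down, gripper open.
Joint ranges: [-3.06, 3.06], [-0.37, 2.12], [-1.25, 1.32], [0.18, 2.47], [-1.1, 4.24], [0.23, 1.98], [-2.94, 2.94]. Speed limits (rad/s): [2.57, 2.57, 3.14, 3.14, 3.14, 3.14, 3.14].

## Interface

Orientations are given as a unit quaternion [x, y, z, w].
In Python, from bench import bot, cams gives the robot as it stands.
- The arm moves only by the tool step_arm, never from a script. Its argument "plan" is a list of rows, each a list of 7 numbers: the turn, a rotation vector about the tool's x, y, z in rad, then the shift along the tool's x, y, z in mm, then the finger opening in mm, from 0 to 85.4. A call has 1 to 12 rows; each row is the pose to reach, as a shift and turn from the pose commanded when the call began, along the tool's axes at that moment; what a row does not reach only later rows make up. A row lasts 1/10 s, in which the tool goes at most 50 mm and 8.59 degrees, less where a joint would pass 70% of its speed; a pose out of reach is approached as far as the arm can. A call with a gripper value outside its range is refused whole. The fingers move at their own pace and stop on an object; the grip force is fixed at half the most. Time passes only in rows, so rows that repeat a pose let the fingers close. It gives the time, the measured TCP pose, the force, the opening and the grip force at its end, in the units of the state.
- bot.observe(): the state, without advancing time (a new reading comes with each control period).
- cams.camera(name): name is "scene" or "side" or "wrist"; returns the picture (480x640x3 uint8, red, green, blue); there is no depth.
- cams.camera_model(name): a dict with "intrinsics" (3x3 intrinsics, pixels), "xyz" and "rotation" of the camera in the world. Camera axes: x right, y down, z forward; pixel columns grow to the right and rows downward; lengths in m; the calibration is good to about 2 mm. A picture is of the moment at which its call begins: read the wrist's pose just before it. camera_model takes no time and is no camera call; for the wrist camera it gives the pose at the moment of the call.
- bot.finish_job(): hands the job in; it is judged then, once.
The state is a dict: "time": time; "qpos": joint angles; "qd": joint speeds; "joint_torque": joint torques, N m; "position": TCP position; "orientation": TCP orientation; "ft_force": force on the tool from outside, world axes, zero at the start; "wrist_torque": the same for the moment, N m; "width": finger opening in m; "finger_force": force on a finger pad.
Only numpy, scipy, OpenCV 4.12 (cv2) and the standard library are available. Lean on these libraries where they do the work, as an engineer would, in place of code of your own. Each camera call takes 0.05 s, during which the arm holds its last target. There are 200 camera calls.

## Working session

There is one attempt and no reset: what is moved stays moved. The work goes in short steps, Python scripts to look and compute and a tool call to move; the robot and the scene stay as the last step left them, time stands still between calls to the robot, and variables do not carry over. Pictures are saved under pics/ and viewed, at most 10 in all, crops included, and the job is handed in when it is done.

Besides the shell and the picture viewer there is one more tool, called after "Emit:" as a command line: name --pt "numbers of a row" for each row, then --argument value for the rest. step_arm: Moves the arm, as the interface text tells. Its arguments: {"type":"object","properties":{"plan":{"type":"array","items":{"type":"array","items":{"type":"number"}}}},"required":["plan"]}

```bash
mkdir -p pics
python3 - <<'E'
from bench import bot,cams
import cv2,numpy as np
for n in ("scene","side"):
    im=cams.camera(n); cv2.imwrite(f"pics/{n}0.png",im[:,:,::-1])
    m=cams.camera_model(n); print(n,m)
s=bot.observe(); print(s)
E
```

```text
scene {'intrinsics': array([[598.30148121,   0.        , 316.42723803],
       [  0.        , 598.30148121, 234.52409268],
       [  0.        ,   0.        ,   1.        ]]), 'xyz': array([1.35353292, 0.31406988, 1.27185788]), 'rotation': array([ 0.5184226 ,  0.79610451, -0.25890963, -0.17441738])}
side {'intrinsics': array([[535.66080648,   0.        , 316.5464937 ],
       [  0.        , 535.66080648, 234.95695061],
       [  0.        ,   0.        ,   1.        ]]), 'xyz': array([-0.11771568, -0.7580513 ,  0.85085313]), 'rotation': array([ 0.82994316, -0.33901969,  0.16470137, -0.41125839])}
{'time': 0.1, 'qpos': array([-1.2467975 ,  0.6292055 ,  0.03846018,  1.51824754, -0.02702693,
        0.99630546, -0.01997933]), 'qd': array([ 0.000652  , -0.00229162,  0.00105718, -0.00424741,  0.00026805,
        0.00080264, -0.00112293]), 'joint_torque': array([ 2.70519704e-03, -5.64526677e+01,  1.23040594e+00, -1.93972045e+01,
        1.12397244e-02,  5.29177225e-03, -2.94288519e-06]), 'position': array([0.24676612, 0.60074724, 0.23051906]), 'orientation': array([ 1.93670727e-01,  9.81066242e-01, -8.08308968e-04, -1.59588119e-04]), 'ft_force': array([ 0.65159123, -0.07146714,  0.21127922]), 'wrist_torque': array([0.05683747, 0.02489498, 0.00490928]), 'finger_force': 0.0, 'width': 0.08587713903794207}
```

View pics/scene0.png

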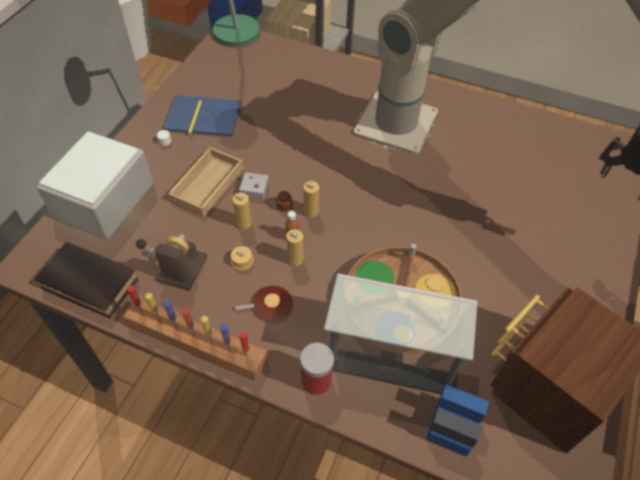

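View pics/side0.png

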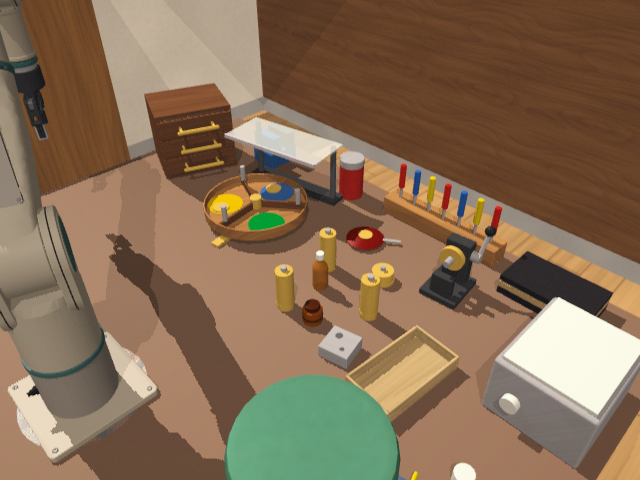

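```bash
cat > h.py <<'E'
from bench import bot,cams
import cv2,numpy as np
from scipy.spatial.transform import Rotation as R
def ray(m,p,z):
    q=np.asarray(m['rotation']); r=R.from_quat(q).as_matrix() if q.size==4 else q
    d=r@np.linalg.inv(m['intrinsics'])@[p[0],p[1],1]; o=np.array(m['xyz'])
    return o+d*(z-o[2])/d[2]
def comps(im,lo,hi,amin=40,close=0):
    h=cv2.cvtColor(im,cv2.COLOR_RGB2HSV); k=cv2.inRange(h,np.array(lo),np.array(hi))
    if close: k=cv2.morphologyEx(k,cv2.MORPH_CLOSE,np.ones((close,close)))
    n,l,s,c=cv2.connectedComponentsWithStats(k)
    return [(c[i].round(1),s[i]) for i in range(1,n) if s[i][4]>=amin]
E
python3 - <<'E'
from h import *
for n in("scene","side"):
    im=cv2.imread(f"pics/{n}0.png")[:,:,::-1]; m=cams.camera_model(n)
    for nm,lo,hi,z in (("green",(50,120,40),(75,255,255),.03),("yellow",(22,180,120),(32,255,255),.03),("blue",(100,100,60),(120,255,255),.03),("brass",(17,90,110),(27,220,255),.057)):
        for c,s in comps(im,lo,hi,80):
            if s[4]<6000: print(n,nm,c,s,ray(m,c,z).round(3))
a=cv2.imread("pics/scene0.png")[165:325,160:480]; b=cv2.imread("pics/side0.png")[155:255,190:390]
c=cv2.imread("pics/side0.png")[220:420,260:460]
cv2.imwrite("pics/m.png",np.vstack([cv2.resize(a,(600,300),interpolation=3),np.hstack([cv2.resize(b,(500,250),interpolation=3),np.zeros((250,100,3),np.uint8)])]))
E
```

```text
scene blue [217.5   9.6] [208   0  21  26 356] [-0.255 -0.763  0.03 ]
scene blue [247.    6.3] [234   0  27  17 290] [-0.317 -0.677  0.03 ]
scene blue [462.6 404. ] [ 438  385   50   39 1131] [0.796 0.423 0.03 ]
scene blue [448.9 442.4] [428 431  44  24 412] [0.886 0.419 0.03 ]
scene brass [291.8  18.3] [ 267    0   49   42 1164] [-0.281 -0.483  0.057]
scene brass [194.  117.7] [188 101  13  33 104] [ 0.286 -0.535  0.057]
scene brass [204.9 181.2] [ 169  149   73   64 2155] [ 0.489 -0.381  0.057]
scene brass [312.2 198.1] [303 181  16  36 382] [ 0.425 -0.093  0.057]
scene brass [242.6 210.3] [233 192  19  37 445] [ 0.536 -0.241  0.057]
scene brass [295.5 246.7] [286 229  18  37 446] [ 0.585 -0.067  0.057]
scene brass [178.3 242.4] [168 236  21  17 161] [ 0.692 -0.34   0.057]
scene brass [241.4 258. ] [230 246  24  24 426] [ 0.67  -0.174  0.057]
scene brass [435.8 283.9] [415 273  41  23 621] [0.547 0.283 0.057]
scene brass [150.6 301. ] [145 292  12  22 140] [ 0.862 -0.31   0.057]
scene brass [271.8 300.1] [265 294  15  13 157] [ 0.746 -0.054  0.057]
scene brass [517.2 325. ] [491 29
[... 1059 characters left out ...]
ide brass [219.3 207. ] [210 202  19  13 122] [0.507 0.254 0.057]
side brass [328.3 247.3] [319 227  18  45 549] [ 0.59  -0.066  0.057]
side brass [365. 234.] [359 230  13   9 102] [ 0.691 -0.092  0.057]
side brass [219.6 240.8] [211 235  20  13 148] [0.422 0.136 0.057]
side brass [452.7 256.6] [440 245  25  26 408] [ 0.77  -0.292  0.057]
side brass [373.7 289.7] [ 359  262   36   59 1202] [ 0.556 -0.237  0.057]
side brass [284.2 288.1] [274 264  21  48 791] [ 0.422 -0.098  0.057]
side brass [626.8 298.3] [608 284  32  29 349] [ 0.915 -0.628  0.057]
side brass [528.  297.9] [512 288  34  21 152] [ 0.768 -0.482  0.057]
side brass [404.1 370.4] [ 346  325  113   97 5260] [ 0.433 -0.417  0.057]
```

View pics/m.png

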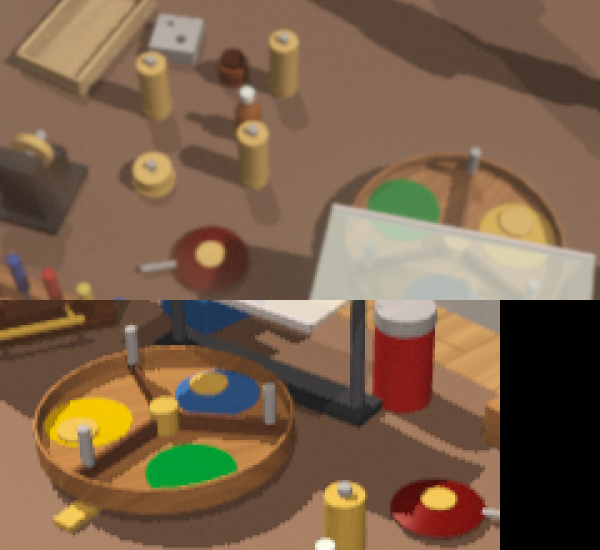

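Run:
```python
from h import *
S=cams.camera_model("side");C=cams.camera_model("scene")
P=[ray(S,p,.091) for p in((242.4,166.8),(297.6,190),(224,206.8))]
P.append(ray(C,(413.3,246.2),.091))
for p in P: print(p.round(4))
ax=np.mean(P[:3],0); print("axle",ax.round(4),[np.linalg.norm((p-ax)[:2]).round(4) for p in P])
g=ray(S,(264.8,220.9),.03); print("green",g,np.degrees(np.arctan2(*(g-ax)[1::-1])),np.linalg.norm((g-ax)[:2]))
print("pegang",[np.degrees(np.arctan2(*(p-ax)[1::-1])) for p in P])
t=ray(S,(215.5,242),.004);h=ray(S,(219.6,240.8),.004);print("ptr",t,np.degrees(np.arctan2(*(t-ax)[1::-1])),np.degrees(np.arctan2(*(h-ax)[1::-1])),np.linalg.norm((t-ax)[:2]))
for n,m in(("side",S),("scene",C)):
    im=cv2.imread(f"pics/{n}0.png")[:,:,::-1];hs=cv2.cvtColor(im,cv2.COLOR_RGB2HSV)
    k=cv2.inRange(hs,(17,90,110),(27,220,255)); k[:,:165]=0 if n=="scene" else k[:,:165]
    nn,l,s,c=cv2.connectedComponentsWithStats(k)
    for i in range(1,nn):
        if 1500<s[i][4]<5500:
            cn=max(cv2.findContours((l==i).astype(np.uint8),0,2)[0],key=len)
            h=cv2.approxPolyDP(cv2.convexHull(cn),4,True)[:,0]
            print(n,[(tuple(map(int,p)),ray(m,p,.035).round(3)[:2].tolist()) for p in h])
s=bot.observe();print(R.from_quat(s['orientation']).as_matrix().round(3),s['position'])
```

```text
[0.6449 0.3278 0.091 ]
[0.6733 0.1301 0.091 ]
[0.4891 0.203  0.091 ]
[0.4889 0.2029 0.091 ]
axle [0.6024 0.2203 0.091 ] [np.float64(0.1156), np.float64(0.1147), np.float64(0.1147), np.float64(0.1148)]
green [0.5745473  0.15193405 0.03      ] -112.18931111614057 0.07380481547898204
pegang [np.float64(68.42531078697426), np.float64(-51.83943023945253), np.float64(-171.31503250387522), np.float64(-171.31694422984776)]
ptr [0.44728199 0.19876774 0.004     ] -172.10800807468837 -170.26282579778808 0.15662245961903298
side [((417, 325), [0.558, -0.354]), ((458, 356), [0.549, -0.459]), ((456, 367), [0.524, -0.471]), ((391, 421), [0.347, -0.459]), ((346, 375), [0.362, -0.338])]
scene [((241, 162), [0.369, -0.337]), ((237, 174), [0.414, -0.326]), ((203, 212), [0.569, -0.344]), ((169, 193), [0.549, -0.461]), ((208, 150), [0.366, -0.445])]
[[-0.925  0.38  -0.001]
 [ 0.38   0.925 -0.002]
 [ 0.    -0.002 -1.   ]] [0.24676612 0.60074724 0.23051906]
```

```bash
cat >> h.py <<'E'
def rel(*wps,s=None):
    "waypoints (x,y,z,yaw_deg of tool y) -> turn z and shifts along the present tool axes"
    s=s or bot.observe(); M=R.from_quat(s['orientation']).as_matrix()
    print("t",round(s['time'],2),"p",s['position'].round(4),"yaw",np.degrees(np.arctan2(M[1,1],M[0,1])).round(1),"f",s['ft_force'].round(1),"w",round(s['width'],4),"ff",round(s['finger_force'],1),"q7",s['qpos'][6].round(2))
    for x,y,z,a in wps:
        a=np.radians(a); Y=[np.cos(a),np.sin(a),0]; Z=[0,0,-1]
        T=np.c_[np.cross(Y,Z),Y,Z]
        print(R.from_matrix(M.T@T).as_rotvec().round(3),(M.T@(np.array([x,y,z])-s['position'])*1000).round(0))
AX=np.array([.6024,.2203])
def arc(deg,r=.115): a=np.radians(deg); return AX+r*np.array([np.cos(a),np.sin(a)])
E
python3 - <<'E'
from h import *
x,y=.489,.203
rel((x,y,.15,98.5),(x,y,.064,98.5))
E
```

```text
t 0.1 p [0.2468 0.6007 0.2305] yaw 67.7 f [ 0.7 -0.1  0.2] w 0.0859 ff 0.0 q7 -0.02
[-0.002 -0.    -0.538] [-375. -276.   81.]
[-0.002 -0.    -0.538] [-375. -276.  167.]
```

Emit:
step_arm --pt "0 0 -0.54 -375 -276 81 36" --pt "0 0 -0.54 -375 -276 81 36" --pt "0 0 -0.54 -375 -276 81 36" --pt "0 0 -0.54 -375 -276 81 36" --pt "0 0 -0.54 -375 -276 81 36" --pt "0 0 -0.54 -375 -276 81 36" --pt "0 0 -0.54 -375 -276 81 36" --pt "0 0 -0.54 -375 -276 81 36" --pt "0 0 -0.54 -375 -276 81 36" --pt "0 0 -0.54 -375 -276 81 36" --pt "0 0 -0.54 -375 -276 81 36" --pt "0 0 -0.54 -375 -276 81 36"

```text
time: 1.3
position: [0.4887, 0.2034, 0.15]
orientation: [-0.074, 0.997, 0.0, -0.0]
ft_force: [-0.3, 1.1, -0.1]
width: 0.0362
finger_force: 0.0
```

Run:
```python
from h import *
x,y=.489,.203
rel((x,y,.15,98.5),(x,y,.064,98.5),*[(*arc(-171.5-d),.064,98.5-d) for d in(15,30,45,60)])
cv2.imwrite("pics/w1.png",cams.camera("wrist")[:,:,::-1])
```

```text
t 1.3 p [0.4887 0.2034 0.15  ] yaw 98.5 f [-0.3  1.1 -0.1] w 0.0362 ff 0.0 q7 1.16
[ 0.    -0.001  0.001] [-0. -0.  0.]
[ 0.    -0.001  0.001] [-0. -0. 86.]
[ 0.    -0.001  0.263] [-4. 30. 86.]
[ 0.    -0.001  0.524] [-15.  57.  86.]
[ 0.    -0.001  0.786] [-34.  81.  86.]
[-0.000e+00 -1.000e-03  1.048e+00] [-58.  99.  86.]
```

View pics/w1.png

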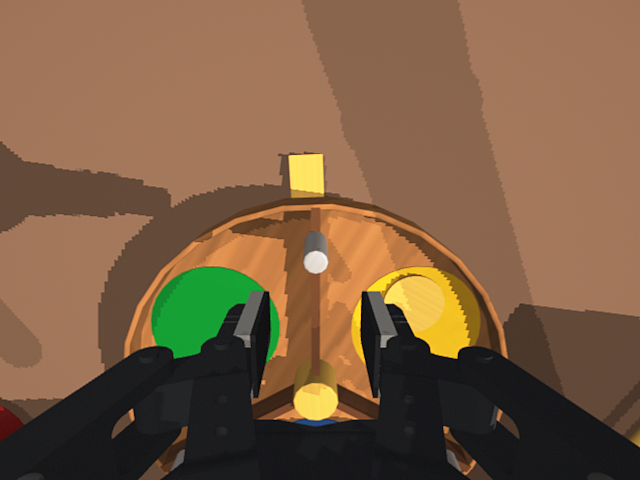

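Run:
```python
from h import *
m=cams.camera_model("wrist")
for p,z in(((306.5,154.5),.006),((308,195),.006),((316,262),.093),((316,402),.07)):
    r=ray(m,p,z); d=r[:2]-AX; print(r.round(4),np.degrees(np.arctan2(d[1],d[0])),np.hypot(*d))
```

```text
[0.4356 0.1908 0.006 ] -169.98293881921686 0.1694233444040583
[0.4646 0.1962 0.006 ] -170.0750895740951 0.13993052380168788
[0.4865 0.2053 0.093 ] -172.6088774860824 0.1168371012746162
[0.5933 0.2216 0.07  ] 171.81743637474113 0.009216646612662398
```

Emit:
step_arm --pt "0 0 0 0 0 43 36" --pt "0 0 0 0 0 86 36" --pt "0 0 0 0 0 86 26" --pt "0 0 0 0 0 86 26"

```text
time: 1.75
position: [0.488, 0.2048, 0.0645]
orientation: [-0.076, 0.997, 0.0, -0.001]
ft_force: [-0.3, -0.3, 0.5]
width: 0.0263
finger_force: 0.0
```

Run:
```python
from h import *
s=bot.observe(); s['position']=np.array([.4887,.2034,.064]); q=np.radians(98.5)
rel(*[(*arc(-171.5-d),.064,98.5-d) for d in(6,12,18,25,32,39,46,52,58.5)],s=s)
```

```text
t 1.75 p [0.4887 0.2034 0.064 ] yaw 98.7 f [-0.3 -0.3  0.5] w 0.0263 ff 0.0 q7 1.14
[ 0.    -0.002  0.109] [-1. 12.  0.]
[ 0.    -0.002  0.214] [-3. 24.  0.]
[-0.    -0.002  0.318] [-6. 35. -0.]
[-0.    -0.002  0.441] [-11.  48.  -0.]
[-0.    -0.002  0.563] [-18.  61.  -0.]
[-0.    -0.002  0.685] [-26.  72.  -0.]
[-0.    -0.002  0.807] [-35.  82.  -0.]
[-0.    -0.002  0.912] [-45.  90.  -0.]
[-1.000e-03 -2.000e-03  1.025e+00] [-55.  98.  -0.]
```

Emit:
step_arm --pt "0 0 0.1 -1 12 0 26" --pt "0 0 0.21 -3 24 0 26" --pt "0 0 0.32 -6 35 0 26" --pt "0 0 0.44 -11 48 0 26" --pt "0 0 0.56 -18 61 0 26" --pt "0 0 0.68 -26 72 0 26" --pt "0 0 0.8 -35 82 0 26" --pt "0 0 0.91 -45 90 0 26" --pt "0 0 1.02 -55 98 0 26" --pt "0 0 1.02 -55 98 0 10" --pt "0 0 1.02 -55 98 0 10" --pt "0 0 1.02 -55 98 0 10"

```text
time: 2.95
position: [0.53, 0.3117, 0.0678]
orientation: [0.419, 0.908, 0.004, 0.001]
ft_force: [0.1, 3.2, 5.1]
width: 0.012
finger_force: 58.4
```

Emit:
step_arm --pt "0 0 0 0 0 0 36" --pt "0 0 0 0 0 0 36" --pt "0 0 0 0 0 0 36" --pt "0 0 0 0 0 -50 36" --pt "0 0 0 0 0 -100 60" --pt "0 0 0 0 0 -145 84" --pt "0 0 0 0 0 -145 84" --pt "0 0 0 0 0 -145 84"

```text
time: 3.75
position: [0.5289, 0.3087, 0.2104]
orientation: [0.421, 0.907, 0.001, 0.0]
ft_force: [-0.2, -0.2, -0.8]
width: 0.0843
finger_force: 0.0
```

Run:
```python
from h import *
im=cams.camera("side"); m=cams.camera_model("side"); cv2.imwrite("pics/s2.png",im[:,:,::-1])
for nm,lo,hi in(("g",(50,120,40),(75,255,255)),("y",(22,180,120),(32,255,255)),("b",(100,100,60),(120,255,255))):
  for c,s in comps(im,lo,hi,80):
    r=ray(m,c,.03); d=r[:2]-AX
    if np.hypot(*d)<.14: print(nm,c,s,r.round(3),np.degrees(np.arctan2(d[1],d[0])),np.hypot(*d))
cv2.imwrite("pics/s2c.png",cv2.resize(im[150:330,190:410,::-1],(770,630-30),interpolation=3))
rel((.424,-.096,.2,0),(.424,-.096,.09,0))
```

```text
g [234.8 219.2] [216 211  36  18 492] [0.523 0.213 0.03 ] -174.93963680053795 0.07932180134886849
y [248.6 189.5] [230 182  34  17 324] [0.64  0.301 0.03 ] 65.31654125363121 0.08928720311417859
b [284.6 209.7] [270 199  34  19 358] [0.645 0.154 0.03 ] -56.99806974187918 0.0790977204554829
t 3.8 p [0.5279 0.3083 0.2088] yaw 40.2 f [0.2 0.4 0. ] w 0.0838 ff 0.0 q7 0.3
[-0.001 -0.     0.701] [-242. -340.    9.]
[-0.001 -0.     0.701] [-242. -340.  119.]
```

View pics/s2c.png

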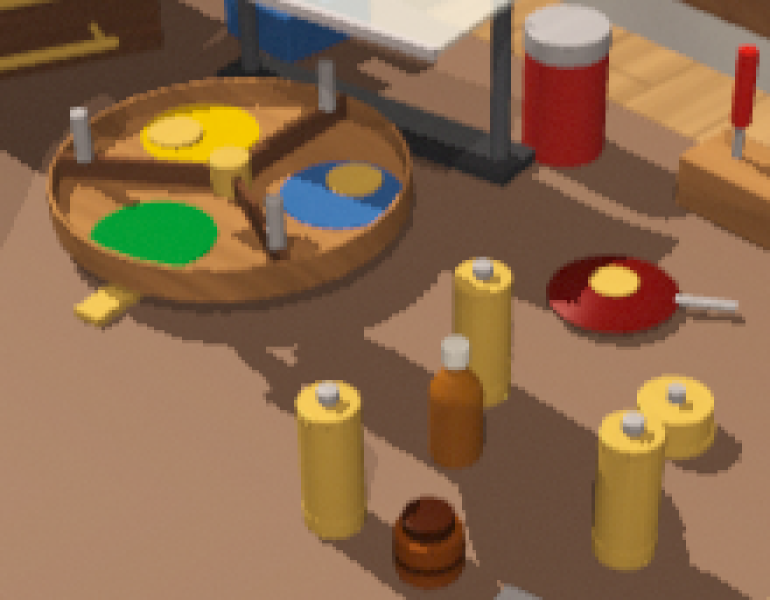

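Run:
```python
from h import *
S=cams.camera_model("side");C=cams.camera_model("scene")
for n,p,z in(("bot",(190+455/3.5,150+342/3.333),.098),("die",(190+429/3.5,150+516/3.333),.048),("peg2",(190+82/3.5,150+112/3.333),.092),("peg0",(190+275/3.5,150+199/3.333),.092),("w1",(190+328/3.5,150+390/3.333),.114),("w2",(190+483/3.5,150+267/3.333),.114),("w3",(190+632/3.5,150+421/3.333),.114)):
    r=ray(S,p,z); d=r[:2]-AX; print(n,r.round(3),np.degrees(np.arctan2(d[1],d[0])))
for n,p,z in(("bot",(291.7,214),.098),("die",(283.7,195),.048),("w1",(311.5,185.5),.114),("w2",(294.5,233),.114),("w3",(240.5,196),.114)): print(n,ray(C,p,z).round(3))
rel((.46,-.11,.25,0),(.424,-.096,.25,-20),(.424,-.096,.25,-90))
```

```text
bot [ 0.527 -0.102  0.098] -103.14852029146087
die [ 0.437 -0.171  0.048] -112.91870125711235
peg2 [0.534 0.311 0.092] 127.14944875430766
peg0 [0.559 0.113 0.092] -111.82650281063125
w1 [ 0.426 -0.096  0.114] -119.16769142044184
w2 [ 0.584 -0.071  0.114] -93.70418334598294
w3 [ 0.533 -0.244  0.114] -98.46084683501522
bot [ 0.524 -0.105  0.098]
die [ 0.439 -0.17   0.048]
w1 [ 0.431 -0.093  0.114]
w2 [ 0.585 -0.069  0.114]
w3 [ 0.536 -0.242  0.114]
t 3.8 p [0.5279 0.3083 0.2088] yaw 40.2 f [0.2 0.4 0. ] w 0.0838 ff 0.0 q7 0.3
[-0.001 -0.     0.701] [-276. -322.  -41.]
[-1.00e-03  0.00e+00  1.05e+00] [-242. -340.  -41.]
[-1.000e-03  1.000e-03  2.272e+00] [-242. -340.  -41.]
```

Emit:
step_arm --pt "0 0 0.7 -239 -342 9 84" --pt "0 0 0.7 -239 -342 9 84" --pt "0 0 0.7 -239 -342 9 84" --pt "0 0 0.7 -239 -342 9 84" --pt "0 0 0.7 -239 -342 9 84" --pt "0 0 0.7 -239 -342 9 84" --pt "0 0 0.7 -239 -342 9 84" --pt "0 0 0.7 -239 -342 9 84" --pt "0 0 0.7 -239 -342 9 84" --pt "0 0 0.7 -239 -342 9 84" --pt "0 0 0.7 -239 -342 9 84" --pt "0 0 0.7 -239 -342 9 84"

```text
time: 5.0
position: [0.4214, -0.093, 0.1996]
orientation: [0.706, 0.708, -0.0, -0.001]
ft_force: [-0.2, 0.1, 0.5]
width: 0.0842
finger_force: 0.0
```

Run:
```python
from h import *
rel((.427,-.095,.2,0),(.427,-.095,.062,0))
m=cams.camera_model("wrist"); im=cams.camera("wrist"); cv2.imwrite("pics/w2.png",im[:,:,::-1])
```

```text
t 5.0 p [ 0.4214 -0.093   0.1996] yaw 0.2 f [-0.2  0.1  0.5] w 0.0842 ff 0.0 q7 0.48
[-0.002 -0.001  0.003] [-2.  6. -0.]
[-0.002 -0.001  0.003] [ -2.   6. 138.]
```

View pics/w2.png

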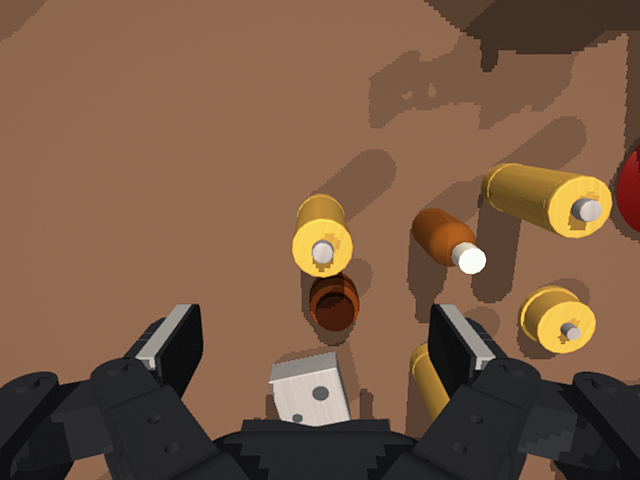

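Run:
```python
from h import *
m=cams.camera_model("wrist")
for p,z in(((322,249),.114),((588,208),.114),((470,261),.1)): print(ray(m,p,z).round(4))
rel((.426,-.096,.062,0))
```

```text
[ 0.4247 -0.0932  0.114 ]
[ 0.5836 -0.0669  0.114 ]
[ 0.5227 -0.1054  0.1   ]
t 5.05 p [ 0.4216 -0.093   0.1997] yaw 0.2 f [ 0.1  0.6 -0.3] w 0.0837 ff 0.0 q7 0.48
[-0.001 -0.001  0.004] [ -3.   5. 138.]
```

Emit:
step_arm --pt "0 0 0 -1 4 45 84" --pt "0 0 0 -1 4 90 84" --pt "0 0 0 -1 4 138 84" --pt "0 0 0 -1 4 138 84" --pt "0 0 0 -1 4 138 30" --pt "0 0 0 -1 4 138 30" --pt "0 0 0 -1 4 138 30" --pt "0 0 0 -1 4 138 30" --pt "0 0 0 -1 4 138 30"

```text
time: 5.95
position: [0.4268, -0.0957, 0.065]
orientation: [0.707, 0.708, 0.002, 0.002]
ft_force: [-1.9, -0.1, 8.4]
width: 0.0391
finger_force: 59.0
```

Emit:
step_arm --pt "0 0 0 0 0 -20 30" --pt "0 0 0 0 0 -60 30" --pt "0 0 0 0 0 -90 30" --pt "0 0 0 0 0 -90 30" --pt "0 0 0 0 0 -90 30" --pt "0 0 0 0 0 -90 30"

```text
time: 6.55
position: [0.4249, -0.0951, 0.1522]
orientation: [0.707, 0.708, 0.0, -0.0]
ft_force: [0.1, 1.3, -1.9]
width: 0.0389
finger_force: 61.2
```

Run:
```python
from h import *
a=np.radians(-172);t=np.radians(-172-90)
g=AX+.086*np.array([np.cos(a),np.sin(a)]);u=np.array([-np.sin(a),np.cos(a)])
print(g,g+.028*u,g-.028*u)
p=g+.028*u
rel((*p,.16,8),(*p,.094,8),(.45,-.395,.152,0),(.42,-.395,.07,0),(.50,-.395,.07,0))
```

```text
[0.51723695 0.20833111] [0.52113379 0.18060361] [0.5133401  0.23605862]
t 6.55 p [ 0.4249 -0.0951  0.1522] yaw 0.1 f [ 0.1  1.3 -1.9] w 0.0389 ff 61.2 q7 0.57
[-0.    -0.001 -0.138] [276.  97.  -8.]
[-0.    -0.001 -0.138] [275.  97.  58.]
[-0.    -0.001  0.002] [-300.   25.   -0.]
[-0.    -0.001  0.002] [-300.   -5.   82.]
[-0.    -0.001  0.002] [-300.   75.   82.]
```

Emit:
step_arm --pt "0 0 0 -45 0 0 30" --pt "0 0 0 -90 0 0 30" --pt "0 0 0 -135 0 0 30" --pt "0 0 0 -180 0 0 30" --pt "0 0 0 -225 -2 0 30" --pt "0 0 0 -265 -5 0 30" --pt "0 0 0 -290 -5 0 30" --pt "0 0 0 -300 -5 0 30" --pt "0 0 0 -300 -5 0 30" --pt "0 0 0 -300 -5 0 30"

```text
time: 7.55
position: [0.4207, -0.3933, 0.1513]
orientation: [0.706, 0.708, 0.001, -0.002]
ft_force: [0.2, 0.0, -2.0]
width: 0.0391
finger_force: 61.2
```

Run:
```python
from h import *
rel((.42,-.395,.075,0))
m=cams.camera_model("wrist"); im=cams.camera("wrist"); cv2.imwrite("pics/w3.png",im[:,:,::-1])
```

```text
t 7.55 p [ 0.4207 -0.3933  0.1513] yaw 0.1 f [ 0.2  0.  -2. ] w 0.0391 ff 61.2 q7 1.03
[-0.001 -0.003  0.002] [-2. -1. 76.]
```

View pics/w3.png

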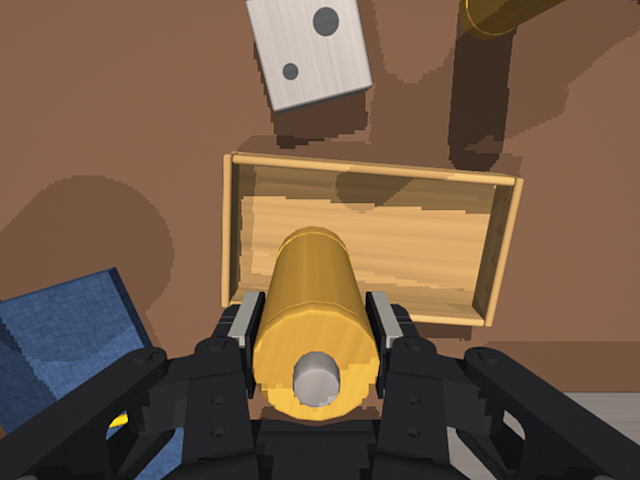

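Run:
```python
from h import *
m=cams.camera_model("wrist")
P=np.array([ray(m,p,.035)[:2] for p in((228,153),(522,178),(490,325),(222,305))])
print(P.round(3),P.mean(0).round(4)); d=P[1]-P[0];yaw=np.arctan2(d[1],d[0]);print(np.degrees(yaw))
c=P.mean(0);u=np.array([np.cos(yaw),np.sin(yaw)])
for k in(-.047,.047): rel((*(c+k*u),.15,0),(*(c+k*u),.0725,0))
```

```text
[[ 0.363 -0.337]
 [ 0.557 -0.353]
 [ 0.549 -0.461]
 [ 0.352 -0.445]] [ 0.4553 -0.3989]
-4.627802420864387
t 7.6 p [ 0.421  -0.393   0.1515] yaw 0.2 f [ 0.8  0.1 -2.4] w 0.039 ff 61.2 q7 1.03
[-0.001 -0.003  0.003] [ -2. -13.   2.]
[-0.001 -0.003  0.003] [ -2. -12.  79.]
t 7.6 p [ 0.421  -0.393   0.1515] yaw 0.2 f [ 0.8  0.1 -2.4] w 0.039 ff 61.2 q7 1.03
[-0.001 -0.003  0.003] [-10.  81.   1.]
[-0.001 -0.003  0.003] [-10.  81.  79.]
```

Emit:
step_arm --pt "0 0 0 -2 -12 30 30" --pt "0 0 0 -2 -12 55 30" --pt "0 0 0 -2 -12 68 30" --pt "0 0 0 -2 -12 74 30" --pt "0 0 0 -2 -12 77 30" --pt "0 0 0 -2 -12 79 30" --pt "0 0 0 -2 -12 80 30" --pt "0 0 0 -2 -12 80 30"

```text
time: 8.4
position: [0.4091, -0.3979, 0.0728]
orientation: [0.707, 0.707, 0.0, 0.001]
ft_force: [0.6, -0.8, -3.2]
width: 0.0393
finger_force: 61.1
```

Emit:
step_arm --pt "0 0 0 0 0 1 30" --pt "0 0 0 0 0 2 30" --pt "0 0 0 0 0 2 30"

```text
time: 8.7
position: [0.409, -0.3981, 0.0712]
orientation: [0.707, 0.707, 0.0, 0.001]
ft_force: [-0.6, 1.3, 4.5]
width: 0.0393
finger_force: 61.6
```

Emit:
step_arm --pt "0 0 0 0 0 0 60" --pt "0 0 0 0 0 0 84" --pt "0 0 0 0 0 0 84" --pt "0 0 0 0 0 -40 84" --pt "0 0 0 0 0 -90 84" --pt "0 0 0 0 0 -130 84" --pt "0 0 0 0 0 -130 84"

```text
time: 9.4
position: [0.4111, -0.4008, 0.2058]
orientation: [0.707, 0.707, 0.0, 0.005]
ft_force: [0.9, -0.8, 0.0]
width: 0.084
finger_force: 0.0
```

Run:
```python
from h import *
rel((.535,-.242,.2,0),(.535,-.242,.062,0))
im=cams.camera("side");cv2.imwrite("pics/s3.png",im[:,:,::-1]); m=cams.camera_model("side")
for c,s in comps(im,(17,90,110),(27,220,255),300): print(c,s,ray(m,c,.06).round(3))
```

```text
t 9.4 p [ 0.4111 -0.4008  0.2058] yaw 0.0 f [ 0.9 -0.8  0. ] w 0.084 ff 0.0 q7 1.02
[0.008 0.008 0.001] [159. 124.   6.]
[0.008 0.008 0.001] [160. 123. 144.]
[328.2 247.3] [319 227  18  45 557] [ 0.587 -0.068  0.06 ]
[452.7 256.6] [440 245  25  26 407] [ 0.767 -0.294  0.06 ]
[363.8 299.7] [359 273  13  48 316] [ 0.516 -0.244  0.06 ]
[627.  299.1] [606 283  34  34 402] [ 0.909 -0.63   0.06 ]
[404.  370.4] [ 346  325  113   97 5257] [ 0.431 -0.418  0.06 ]
```

Emit:
step_arm --pt "0 0 0 35 28 0 84" --pt "0 0 0 70 56 0 84" --pt "0 0 0 105 84 0 84" --pt "0 0 0 136 110 0 84" --pt "0 0 0 156 126 0 84" --pt "0 0 0 156 126 0 84" --pt "0 0 0 156 126 0 84" --pt "0 0 0 156 126 0 84"

```text
time: 10.25
position: [0.5332, -0.2428, 0.1996]
orientation: [0.708, 0.707, -0.001, -0.001]
ft_force: [-0.2, 0.5, 0.5]
width: 0.0839
finger_force: 0.0
```

Run:
```python
from h import *
m=cams.camera_model("wrist");im=cams.camera("wrist"); cv2.imwrite("pics/w4.png",im[:,:,::-1])
for c,s in comps(im,(17,90,110),(27,220,255),300): print(c,s,ray(m,c,.1).round(3))
h=comps(im,(0,0,120),(179,45,235),60)
for c,s in h:
  if s[4]<2000: print("steel",c,s,ray(m,c,.114).round(3))
rel((.535,-.242,.2,0),(.535,-.242,.062,0))
```

```text
[452.2 151.6] [ 414  117   77   71 3876] [ 0.616 -0.185  0.1  ]
[318.8 231.9] [ 289  190   61   84 3503] [ 0.534 -0.236  0.1  ]
[601.8 337.5] [ 569  301   51   77 1518] [ 0.732 -0.312  0.1  ]
[139.1 323.9] [120 310  51  47 688] [ 0.41  -0.302  0.1  ]
[269.4 371.5] [  181   314   164   122 12293] [ 0.499 -0.34   0.1  ]
steel [612.9  58.6] [598  30  31  58 666] [ 0.693 -0.136  0.114]
steel [461.9 154.7] [455 148  15  15 192] [ 0.617 -0.186  0.114]
steel [319.1 247.6] [309 236  21  23 369] [ 0.534 -0.242  0.114]
steel [162.2 333.3] [135 304  56  65 906] [ 0.431 -0.301  0.114]
steel [468.  333.5] [440 304  56  65 916] [ 0.632 -0.301  0.114]
steel [560.4 343.7] [541 332  38  25 722] [ 0.694 -0.309  0.114]
t 10.3 p [ 0.5332 -0.243   0.1998] yaw -0.1 f [-0.7 -0.4  0.6] w 0.0838 ff 0.0 q7 0.68
[-0.001  0.    -0.002] [ 1.  2. -0.]
[-0.001  0.    -0.002] [  1.   2. 138.]
```

Emit:
step_arm --pt "0 0 0 1 1 45 84" --pt "0 0 0 1 1 90 84" --pt "0 0 0 1 1 138 84" --pt "0 0 0 1 1 138 84" --pt "0 0 0 1 1 138 30" --pt "0 0 0 1 1 138 30" --pt "0 0 0 1 1 138 30" --pt "0 0 0 1 1 138 30" --pt "0 0 0 1 1 138 30"

```text
time: 11.2
position: [0.5366, -0.2416, 0.0653]
orientation: [0.707, 0.707, 0.001, 0.002]
ft_force: [-2.4, -1.1, 7.5]
width: 0.0391
finger_force: 59.7
```

Emit:
step_arm --pt "0 0 0 0 0 -20 30" --pt "0 0 0 0 0 -50 30" --pt "0 0 0 0 0 -90 30" --pt "0 0 0 0 0 -130 30" --pt "0 0 0 0 0 -130 30" --pt "0 0 0 0 0 -130 30" --pt "0 0 0 0 0 -130 30"

```text
time: 11.9
position: [0.5342, -0.2392, 0.1909]
orientation: [0.707, 0.708, -0.0, -0.002]
ft_force: [-0.2, -0.3, -7.7]
width: 0.039
finger_force: 64.8
```

Run:
```python
from h import *
p=(.521,.181); q=(.513,.236)
rel((*p,.19,8),(*p,.094,8),(*q,.19,8),(*q,.094,8),(.502,-.4025,.192,0))
```

```text
t 11.9 p [ 0.5342 -0.2392  0.1909] yaw 0.1 f [-0.2 -0.3 -7.7] w 0.039 ff 64.8 q7 0.69
[-0.003 -0.002 -0.138] [420. -13.   2.]
[-0.003 -0.002 -0.138] [420. -12.  98.]
[-0.003 -0.002 -0.138] [475. -21.   2.]
[-0.003 -0.002 -0.138] [475. -20.  98.]
[-0.003 -0.002  0.001] [-163.  -32.   -1.]
```

Emit:
step_arm --pt "0 0 0 20 0 0 30" --pt "0 0 0 60 -2 0 30" --pt "0 0 0 105 -5 0 30" --pt "0 0 0 150 -7 0 30" --pt "0 0 0 195 -9 0 30" --pt "0 0 -0.03 240 -11 0 30" --pt "0 0 -0.06 285 -13 0 30" --pt "0 0 -0.09 330 -15 0 30" --pt "0 0 -0.12 375 -18 0 30" --pt "0 0 -0.14 420 -20 0 30" --pt "0 0 -0.14 455 -21 0 30" --pt "0 0 -0.14 476 -21 0 30"

```text
time: 13.1
position: [0.5117, 0.2397, 0.1901]
orientation: [0.654, 0.757, -0.001, -0.002]
ft_force: [1.0, 0.4, -7.6]
width: 0.039
finger_force: 64.8
```

Emit:
step_arm --pt "0 0 0 0 0 0 30" --pt "0 0 0 0 0 0 30" --pt "0 0 0 0 0 0 30"

```text
time: 13.4
position: [0.5136, 0.2336, 0.1913]
orientation: [0.656, 0.755, -0.001, -0.0]
ft_force: [-0.5, -0.3, -6.3]
width: 0.0386
finger_force: 64.9
```

Run:
```python
from h import *
q=(.513,.236)
rel((*q,.094,8))
im=cams.camera("wrist"); cv2.imwrite("pics/w5.png",im[:,:,::-1])
```

```text
t 13.4 p [0.5136 0.2336 0.1913] yaw 8.0 f [-0.5 -0.3 -6.3] w 0.0386 ff 64.9 q7 -0.02
[-0.002  0.002 -0.001] [ 3. -0. 97.]
```

View pics/w5.png

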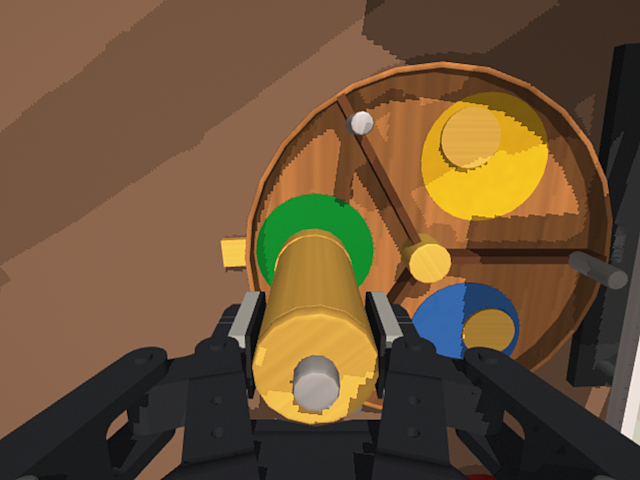

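Emit:
step_arm --pt "0 0 0 2 0 25 30" --pt "0 0 0 2 0 55 30" --pt "0 0 0 2 0 78 30" --pt "0 0 0 2 0 88 30" --pt "0 0 0 2 0 92 30" --pt "0 0 0 2 0 94 30" --pt "0 0 0 2 0 95 30" --pt "0 0 0 2 0 95 30"

```text
time: 14.25
position: [0.5145, 0.2376, 0.0982]
orientation: [0.656, 0.755, 0.001, 0.0]
ft_force: [-0.9, 0.2, -8.1]
width: 0.0389
finger_force: 64.9
```

Emit:
step_arm --pt "0 0 0 0 0 1 30" --pt "0 0 0 0 0 2 30" --pt "0 0 0 0 0 3 30" --pt "0 0 0 0 0 3 30"

```text
time: 14.65
position: [0.5141, 0.2377, 0.0954]
orientation: [0.656, 0.755, 0.001, -0.0]
ft_force: [-1.6, 1.1, 3.3]
width: 0.0389
finger_force: 65.8
```

Contact; release, retreat and go to hover over the third weight.

Emit:
step_arm --pt "0 0 0 0 0 0 55" --pt "0 0 0 0 0 0 65" --pt "0 0 0 0 0 0 65" --pt "0 0 0 0 0 -40 65" --pt "0 0 0 0 0 -80 84" --pt "0 0 0 0 0 -105 84" --pt "0 0 0 0 0 -105 84" --pt "0 0 0 0 0 -105 84"

```text
time: 15.45
position: [0.514, 0.2377, 0.1996]
orientation: [0.655, 0.755, 0.001, 0.0]
ft_force: [0.2, 1.3, -0.0]
width: 0.0837
finger_force: 0.0
```

Run:
```python
from h import *
rel((.584,-.068,.2,-60))
```

```text
t 15.45 p [0.514  0.2377 0.1996] yaw 8.1 f [ 0.2  1.3 -0. ] w 0.0837 ff 0.0 q7 -0.03
[ 0.000e+00 -1.000e-03  1.188e+00] [-312.   26.   -1.]
```

Emit:
step_arm --pt "0 0 0.14 -40 3 0 84" --pt "0 0 0.28 -85 6 0 84" --pt "0 0 0.42 -130 10 0 84" --pt "0 0 0.56 -175 14 0 84" --pt "0 0 0.7 -220 18 0 84" --pt "0 0 0.84 -260 22 0 84" --pt "0 0 0.98 -290 25 0 84" --pt "0 0 1.12 -312 26 0 84" --pt "0 0 1.19 -312 26 0 84" --pt "0 0 1.19 -312 26 0 84" --pt "0 0 1.19 -312 26 0 84"

```text
time: 16.55
position: [0.5827, -0.0671, 0.1979]
orientation: [0.966, 0.259, -0.001, -0.001]
ft_force: [-0.4, -0.3, -0.3]
width: 0.084
finger_force: 0.0
```

Run:
```python
from h import *
m=cams.camera_model("wrist");im=cams.camera("wrist"); cv2.imwrite("pics/w6.png",im[:,:,::-1])
for c,s in comps(im,(0,0,120),(179,45,255),60):
  if s[4]<2000: print("steel",c,s,ray(m,c,.114).round(3))
rel((.584,-.068,.062,-60))
```

```text
steel [493.7  46.5] [464  39  60  16 699] [ 0.727 -0.093  0.114]
steel [ 41.  131.2] [ 31 120  21  23 364] [0.564 0.102 0.114]
steel [487.2 230.7] [478 223  19  16 211] [ 0.644 -0.151  0.114]
steel [319.5 245.6] [310 235  21  22 356] [ 0.585 -0.068  0.114]
steel [476.4 353.3] [441 305  54  65 233] [ 0.572 -0.196  0.114]
steel [320.  335.2] [308 318  26  33 623] [ 0.532 -0.099  0.114]
steel [401.6 428.9] [382 408  41  33 210] [ 0.497 -0.186  0.114]
t 16.6 p [ 0.583  -0.0669  0.1983] yaw -60.0 f [-0.6  0.1  0. ] w 0.084 ff 0.0 q7 -0.45
[-0.001  0.001  0.001] [  1.   2. 136.]
```

Emit:
step_arm --pt "0 0 0 1 1 45 84" --pt "0 0 0 1 1 90 84" --pt "0 0 0 1 1 137 84" --pt "0 0 0 1 1 137 84" --pt "0 0 0 1 1 137 30" --pt "0 0 0 1 1 137 30" --pt "0 0 0 1 1 137 30" --pt "0 0 0 1 1 137 30" --pt "0 0 0 1 1 137 30"

```text
time: 17.5
position: [0.5865, -0.0683, 0.065]
orientation: [0.966, 0.258, 0.002, 0.0]
ft_force: [-0.7, 0.2, 6.2]
width: 0.039
finger_force: 59.7
```

Emit:
step_arm --pt "0 0 0 0 0 -20 30" --pt "0 0 0 0 0 -50 30" --pt "0 0 0 0 0 -90 30" --pt "0 0 0 0 0 -132 30" --pt "0 0 0 0 0 -132 30" --pt "0 0 0 0 0 -132 30" --pt "0 0 0 0 0 -132 30"

```text
time: 18.2
position: [0.584, -0.0674, 0.1937]
orientation: [0.966, 0.258, -0.001, -0.001]
ft_force: [0.1, 0.4, -2.4]
width: 0.0384
finger_force: 60.8
```

Run:
```python
from h import *
rel((.521,.179,.192,8),(.502,-.4025,.192,-30),(.502,-.4025,.192,0))
```

```text
t 18.2 p [ 0.584  -0.0674  0.1937] yaw -60.1 f [ 0.1  0.4 -2.4] w 0.0384 ff 60.8 q7 -0.44
[-0.002 -0.    -1.188] [  68. -245.    2.]
[-0.002  0.    -0.525] [-238.  250.    1.]
[-0.002 -0.    -1.049] [-238.  250.    1.]
```

Emit:
step_arm --pt "0 0 0 -20 21 0 30" --pt "0 0 0 -50 53 0 30" --pt "0 0 0 -82 86 0 30" --pt "0 0 0 -114 120 0 30" --pt "0 0 0 -146 153 0 30" --pt "0 0 0 -178 187 0 30" --pt "0 0 0 -205 215 0 30" --pt "0 0 0 -226 237 0 30" --pt "0 0 0 -238 250 0 30" --pt "0 0 0 -238 250 0 30" --pt "0 0 0 -238 250 0 30"

```text
time: 19.3
position: [0.5026, -0.4025, 0.1928]
orientation: [0.966, 0.258, -0.001, -0.002]
ft_force: [-0.1, 0.3, -1.9]
width: 0.0385
finger_force: 60.9
```

Run:
```python
from h import *
rel((.502,-.4025,.074,-60))
im=cams.camera("side"); m=cams.camera_model("side"); cv2.imwrite("pics/s4.png",cv2.resize(im[180:440,180:520,::-1],(784,600),interpolation=3))
```

```text
t 19.3 p [ 0.5026 -0.4025  0.1928] yaw -60.1 f [-0.1  0.3 -1.9] w 0.0385 ff 60.9 q7 0.05
[-0.003  0.    -0.002] [ -1.   0. 119.]
```

View pics/s4.png

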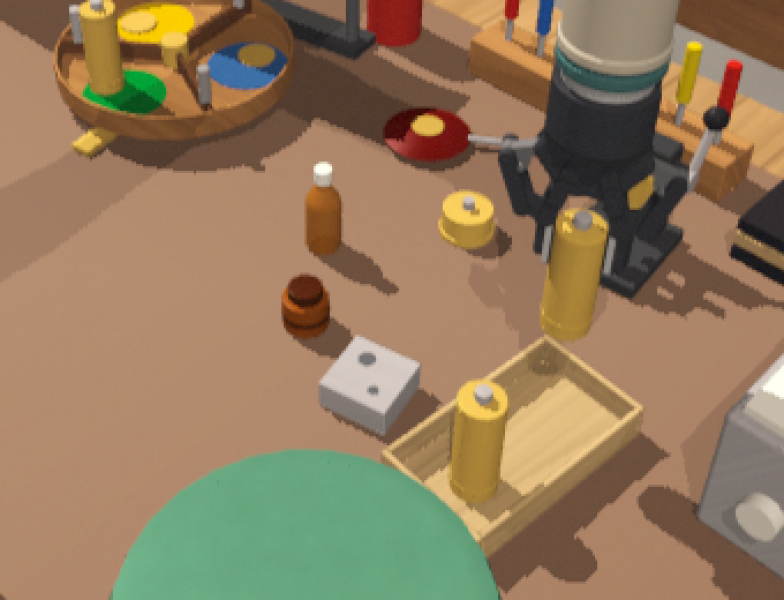

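Emit:
step_arm --pt "0 0 0 0 0 30 30" --pt "0 0 0 0 0 65 30" --pt "0 0 0 0 0 95 30" --pt "0 0 0 0 0 110 30" --pt "0 0 0 0 0 115 30" --pt "0 0 0 0 0 118 30" --pt "0 0 0 0 0 119 30" --pt "0 0 0 0 0 119 30"

```text
time: 20.15
position: [0.5037, -0.4041, 0.0765]
orientation: [0.966, 0.258, 0.001, 0.001]
ft_force: [-0.4, -0.1, -1.9]
width: 0.0386
finger_force: 60.9
```

Emit:
step_arm --pt "0 0 0 0 0 2 30" --pt "0 0 0 0 0 3 30" --pt "0 0 0 0 0 4 30" --pt "0 0 0 0 0 4 30"

```text
time: 20.55
position: [0.503, -0.4035, 0.0712]
orientation: [0.966, 0.258, -0.0, -0.0]
ft_force: [0.7, 0.6, -3.0]
width: 0.039
finger_force: 60.9
```

Emit:
step_arm --pt "0 0 0 0 0 1 30" --pt "0 0 0 0 0 2 30" --pt "0 0 0 0 0 2 30"

```text
time: 20.85
position: [0.503, -0.4037, 0.071]
orientation: [0.966, 0.258, 0.0, -0.0]
ft_force: [-2.1, 3.0, 8.5]
width: 0.0385
finger_force: 62.1
```

Contact; release and retreat.

Emit:
step_arm --pt "0 0 0 0 0 -1 55" --pt "0 0 0 0 0 -1 65" --pt "0 0 0 0 0 -1 65" --pt "0 0 0 0 0 -40 65" --pt "0 0 0 0 0 -90 65" --pt "0 0 0 0 0 -140 65" --pt "0 0 0 0 0 -180 65" --pt "0 0 0 0 0 -180 65" --pt "0 0 0 0 0 -180 65"

```text
time: 21.75
position: [0.5034, -0.4037, 0.25]
orientation: [0.966, 0.258, 0.001, 0.001]
ft_force: [-0.4, 0.5, -1.3]
width: 0.0649
finger_force: 0.0
```

Run:
```python
from h import *
rel()
im=cams.camera("side"); cv2.imwrite("pics/s5.png",cv2.resize(im[180:440,180:520,::-1],(784,600),interpolation=3))
```

```text
t 21.75 p [ 0.5034 -0.4037  0.25  ] yaw -60.1 f [-0.4  0.5 -1.3] w 0.0649 ff 0.0 q7 0.02
```

View pics/s5.png

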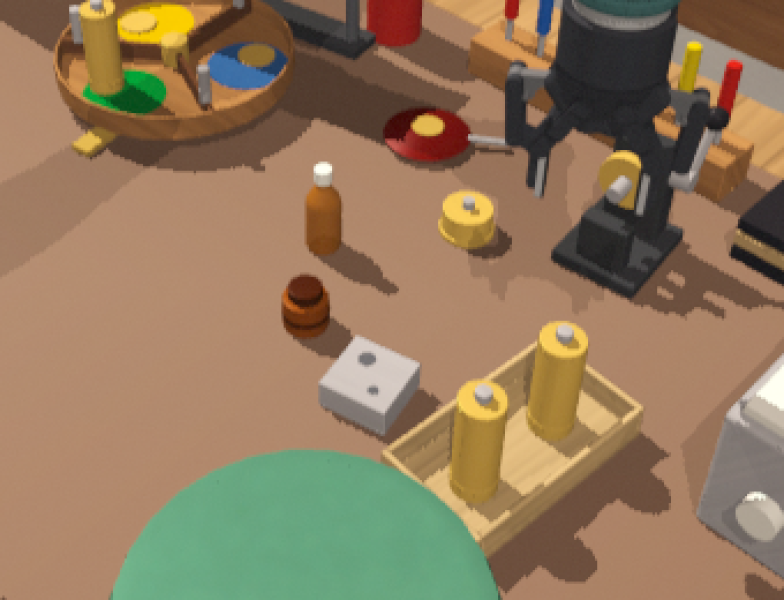

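```bash
python3 -c "
from bench import bot
print(bot.finish_job())"
```

```text
the job is handed in; nothing more can be done
None
```

The job is handed in, though no verdict came back: the green bay faces the pointer, the one filled weight stands in it and the two empty weights stand upright in the wooden tray; the last picture shows nothing else moved.

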